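Snap the biscuit box shut

ROBOT

A 7-joint arm with a two-finger parallel gripper is mounted at the origin on a cart in front of the work surface, level with it; the furniture and walls round the work are solid. World frame = base frame: x ahead of the robot, y to its left, z up, the work surface at z = 0. Lengths are in mm, angles in rad, forces in N, time in s.
With the tool pointing down it reaches from about 400 to 875 mm from the base axis. Payload 4.4 kg.
Tool frame: the origin (TCP) lies midway between the tips of the shut fingers; the grasp point (between the pads) lies 19 mm behind it; z points along the fingers, y is the line along which they close (so a half turn about z gives the same grasp; the last joint's range is limited). The gripper opens to 85 mm and grips with 20 to 120 N. Pads are 22 mm wide; open, the fingers measure 114 mm over their backs; the gripper's body (76 mm by 85 mm) begins 54 mm behind the grasp point. The pads swing forward as they close: fully open they stand 13 mm farther back than shut.
Start: joints at [1.267, 0.628, 0.038, 1.517, -0.027, 0.996, -0.02], TCP at [153.145, -631.716, 231.313] pointing down, gripper open.
Joint ranges: [-3.06, 3.06], [-0.37, 2.12], [-1.25, 1.32], [0.18, 2.47], [-1.1, 4.24], [0.23, 1.98], [-2.94, 2.94]. Speed limits (rad/s): [2.57, 2.57, 3.14, 3.14, 3.14, 3.14, 3.14].

INTERFACE

Orientations are given as [roll, pitch, yaw] about the fixed x, y, z axes, in that order (R = Rz(yaw) Ry(pitch) Rx(roll)).
In Python, from cell import ctrl gives the robot as it stands. The module is installed in compiled form; this text tells all that it offers.
- The arm moves only by the tool step_arm, never from a script. Its argument "commands" is one flat list of numbers, 7 for each row, row after row: the shift along the tool's x, y, z in cm, then the turn, a rotation vector about the tool's x, y, z in rad, then the opening, from 0 (shut) to 1 (fully open). A call has 1 to 10 rows; each row is the pose to reach, as a shift and turn from the pose commanded when the call began, along the tool's axes at that moment; what a row does not reach only later rows make up. A row lasts 1/10 s, in which the tool goes at most 50 mm and 8.59 degrees, less where a joint would pass 70% of its speed; a pose out of reach is approached as far as the arm can. A call with a gripper value outside its range is refused whole. The fingers move at their own pace and stop on an object; the grip force is fixed at half the most. Time passes only in rows, so rows that repeat a pose let the fingers close. It gives the time, the measured TCP pose, the force, the opening and the grip force at its end, in the units of the state.
- ctrl.read_state(): the state, without advancing time (a new reading comes with each control period).
- ctrl.get_image(name): name is "scene" or "side" or "wrist"; returns a dict with "image" (400x640x3 uint8, red, green, blue), "range_z" (400x640 float32, mm along the optical axis (not along the pixel's ray), 0 where there is no reading), "vfov" (degrees; the focal length in pixels is half the picture's height over the tangent of half this angle, whatever the lens; pixels are square), "cx", "cy" (the principal point, pixels), "D" ([k1, k2, p1, p2, k3] as OpenCV has them; the pictures are not rectified), "world_to_cam" (4x4, takes a point from world to camera coordinates). Camera axes: x right, y down, z forward; pixel columns grow to the right and rows downward; lengths in mm; the calibration is good to about 2 mm. A picture is of the moment at which its call begins.
- ctrl.finish_job(): hands the job in; it is judged then, once.
The state is a dict: "clock": time; "qpos": joint angles; "qd": joint speeds; "tau": joint torques, N m; "eef_pos": TCP position; "tool_rot": TCP orientation; "force": force on the tool from outside, world axes, zero at the start; "torque": the same for the moment, N m; "width": finger opening in mm; "gripper_force": force on a finger pad.
Only numpy, scipy, OpenCV 4.12 (cv2) and the standard library are available. Lean on these libraries where they do the work, as an engineer would, in place of code of your own. Each camera call takes 0.05 s, during which the arm holds its last target. There are 200 camera calls.

TASK

Close the clear biscuit box: its lid is laid on, but the snap lips on all four sides still stand up. Go round the rim and press each of the four lips down with the fingertips until it clicks and stays flat, without crushing the box. Do not pick up, tip or shove the box, leave the jar, the mug and the spoon alone, and take the hand away at the end.

Things in the scene. Friction and masses are not known exactly. Their poses are not given: they have to be found in the camera images.
- food_box: clear rectangular box of biscuits with an off-white snap lid laid on, 109 (x) x 159 (y) mm, 66 mm high, 0.9 kg, loose on the worktop. Origin: centre of its underside, z up. The lid's middle deck (58 x 108 mm, 62.5 mm up) and its corners (66 mm up) are rigid; between the corners each side of the rim is a hinged snap lip.
- lip_back_press (a point): where to press the lip of the far long side (box +x): on its ribbed top, midway along, 18 mm out from its hinge, 7 mm in from its outer edge; moves with the lip. Lip 94 mm long, 25 mm from hinge to edge, 3 mm thick, with a 15 mm skirt outside the box wall. Shut, the point is 66 mm above the box's underside, 47.5 mm out from its centre. x outward, y along the rim, z out of the top.
- lip_front_press (a point): where to press the lip of the near long side (box -x): on its ribbed top, midway along, 18 mm out from its hinge, 7 mm in from its outer edge; moves with the lip. Lip 94 mm long, 25 mm from hinge to edge, 3 mm thick, with a 15 mm skirt outside the box wall. Shut, the point is 66 mm above the box's underside, 47.5 mm out from its centre. x outward, y along the rim, z out of the top.
- lip_left_press (a point): where to press the lip of the left short side (box +y): on its ribbed top, midway along, 18 mm out from its hinge, 7 mm in from its outer edge; moves with the lip. Lip 51 mm long, 25 mm from hinge to edge, 3 mm thick, with a 15 mm skirt outside the box wall. Shut, the point is 66 mm above the box's underside, 72.5 mm out from its centre. x outward, y along the rim, z out of the top.
- lip_right_press (a point): where to press the lip of the right short side (box -y): on its ribbed top, midway along, 18 mm out from its hinge, 7 mm in from its outer edge; moves with the lip. Lip 51 mm long, 25 mm from hinge to edge, 3 mm thick, with a 15 mm skirt outside the box wall. Shut, the point is 66 mm above the box's underside, 72.5 mm out from its centre. x outward, y along the rim, z out of the top.
- lip_back (a joint): angle of the lip of the far long side (box +x), rad: about 0 snapped shut and flat, larger as it stands up; starts at 0.42 to 0.60 (edge 10 to 14 mm proud). Pressed down near the edge it gives at 1 to 2 N, then at 0.3 resists until 6 to 12 N snap its hook under the rim; hard stop at -0.05. Released before the click it springs up to 0.28 or more.
- lip_front (a joint): angle of the lip of the near long side (box -x), rad: about 0 snapped shut and flat, larger as it stands up; starts at 0.42 to 0.60 (edge 10 to 14 mm proud). Pressed down near the edge it gives at 1 to 2 N, then at 0.3 resists until 6 to 12 N snap its hook under the rim; hard stop at -0.05. Released before the click it springs up to 0.28 or more.
- lip_left (a joint): angle of the lip of the left short side (box +y), rad: about 0 snapped shut and flat, larger as it stands up; starts at 0.42 to 0.60 (edge 10 to 14 mm proud). Pressed down near the edge it gives at 1 to 2 N, then at 0.3 resists until 6 to 12 N snap its hook under the rim; hard stop at -0.05. Released before the click it springs up to 0.28 or more.
- lip_right (a joint): angle of the lip of the right short side (box -y), rad: about 0 snapped shut and flat, larger as it stands up; starts at 0.42 to 0.60 (edge 10 to 14 mm proud). Pressed down near the edge it gives at 1 to 2 N, then at 0.3 resists until 6 to 12 N snap its hook under the rim; hard stop at -0.05. Released before the click it springs up to 0.28 or more.
- jam_jar: bystander: a jam jar with a lid, 62 mm across, 86 mm high, loose, standing to the left of the box; origin at the centre of its underside
- mug: bystander: a two-tone mug, 90 mm across, 122 mm with the handle, 105 mm high, loose, standing to the right of the box; origin at the centre of its underside
- teaspoon: bystander: a metal teaspoon, 130 x 27 x 11 mm, lying loose on the worktop to the left of the box; origin under its centre

How it is judged (in metres and radians):
At the end, for the whole second after the job is handed in: All four lips are snapped shut (each below 0.08 rad) and stay so with the hand away; the box stands flat and still on the worktop within 40 mm of where it stood; jar, mug and spoon are within 30 mm of where they stood (value of joint each of lip_back, lip_front, lip_left, lip_right below 0.08 rad and angle between food_box's own z axis and vertical below 0.05 rad and height (world z) of food_box below 0.005 m and distance of food_box from where it was at the start of the episode below 0.04 m and linear speed of food_box below 0.02 m/s and distance of each of jam_jar, mug, teaspoon from where it was at the start of the episode below 0.03 m); the robot touches nothing.
It fails at once if the box is picked up or tipped (height (world z) of food_box above 0.012 m or angle between food_box's own z axis and vertical above 0.12 rad).
It fails at once if the box is shoved more than 50 mm (distance of food_box from where it was at the start of the episode above 0.05 m).
It fails at once if the box is crushed: the hand pushes on it with more than 80 N (contact force between any of the fingers, the arm and food_box above 80 N).
It fails at once if the jar, the mug or the spoon is picked up or pushed away (more than 40 mm) (distance of any of jam_jar, mug, teaspoon from where it was at the start of the episode above 0.04 m).
It also fails if it takes over 48 s, if anything falls off the work surface, if the arm or the gripper's body presses on something with over 40 N, if the wrist force passes 120 N, or if a joint passes its speed limit or range.

## Working session

There is one attempt and no reset: what is moved stays moved. The work goes in short steps, Python scripts to look and compute and a tool call to move; the robot and the scene stay as the last step left them, time stands still between calls to the robot, and variables do not carry over. Pictures are saved under pics/ and viewed, at most 10 in all, crops included, and the job is handed in when it is done.

Besides the shell and the picture viewer there is one more tool, called after "Request:" by a JSON object that holds its "api" and its "payload", one argument or row to a line. step_arm: Moves the arm, as the interface text tells. Its arguments: {"type":"object","properties":{"commands":{"type":"array"}},"required":["commands"]}

```bash
mkdir -p pics; cat > h.py <<'E'
import numpy as np, cv2
from cell import ctrl
def pts(d):
    h,w=d["range_z"].shape; f=h/2/np.tan(np.radians(d["vfov"])/2)
    K=np.array([[f,0,d["cx"]],[0,f,d["cy"]],[0,0,1]])
    v,u=np.mgrid[0:h,0:w]
    n=cv2.undistortPoints(np.stack([u,v],-1).reshape(-1,1,2).astype(np.float64),K,np.array(d["D"],float)).reshape(h,w,2)
    z=d["range_z"][...,None]
    c=np.concatenate([n*z,z],-1); T=np.linalg.inv(np.array(d["world_to_cam"]))
    P=c@T[:3,:3].T+T[:3,3]; P[d["range_z"]<=0]=np.nan
    return P
E
python3 - <<'E'
from h import *
print(ctrl.read_state())
for n in("scene","side"):
    d=ctrl.get_image(n); np.savez(n+".npz",P=pts(d),im=d["image"]); cv2.imwrite(f"pics/{n}0.png",d["image"][...,::-1])
E
```

```text
{'clock': 0.0, 'qpos': array([ 1.26718544,  0.62933477,  0.03846387,  1.51837643, -0.0270099 ,
        0.99628105, -0.01997274]), 'qd': array([ 0.00066882,  0.00206119, -0.00152186, -0.00022584, -0.00092766,
        0.00148124, -0.00020985]), 'tau': array([-9.65282015e-04, -5.63404584e+01,  1.22634921e+00, -1.93443203e+01,
        1.11888262e-02,  1.05634847e-02,  1.13827326e-05]), 'eef_pos': array([ 152.9959352 , -631.09686339,  230.39414205]), 'tool_rot': array([-3.13971188e+00,  2.88775754e-05,  2.37814866e-01]), 'force': array([0.44971991, 0.17228549, 0.05635031]), 'torque': array([0.02602672, 0.01922686, 0.00524478]), 'gripper_force': 0.0, 'width': 85.1352085453318}
```

View pics/scene0.png

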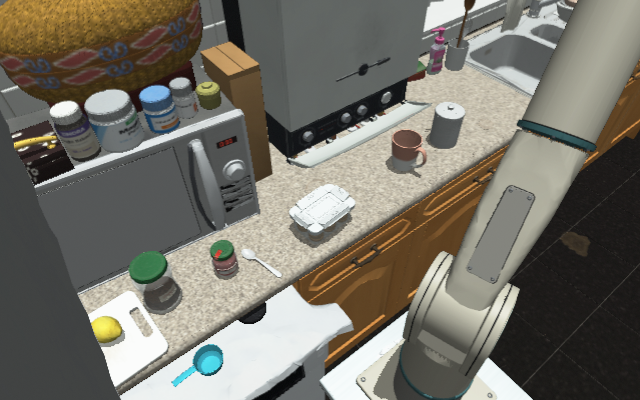

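View pics/side0.png

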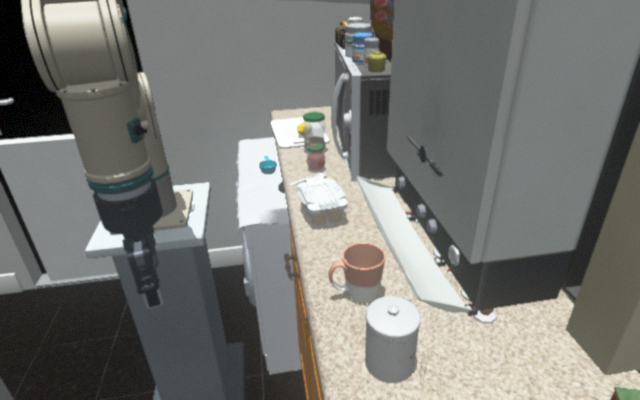

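The scene view shows the box's white lid at about (322,208), jar (223,258), spoon (262,263) and mug (406,150). The side view shows the box at (320,195) and the arm out over the floor. Next I'll measure the lid and the bystanders.

```bash
python3 - <<'E'
from h import *
for n,r in(("scene",(175,250,280,365)),("side",(170,220,285,355))):
    q=np.load(n+".npz"); P=q["P"]; a,b,c,d=r
    p=P[a:b,c:d].reshape(-1,3); im=q["im"][a:b,c:d].reshape(-1,3).astype(int)
    m=(p[:,2]>54)&(p[:,2]<90)&(im.min(1)>110)
    s=p[m]; rect=cv2.minAreaRect(s[:,:2].astype(np.float32)); print(n,m.sum(),rect,np.percentile(s[:,2],[1,25,50,75,99]))
    for nm,(x,y,w) in {"scene":{"jar":(223,246,3),"mug":(406,150,20),"spoon":(262,263,12),"stoveguard":(350,140,40)},"side":{"mug":(362,262,20),"jar":(316,150,4)}}[n].items():
        t=P[y-w:y+w+1,x-w:x+w+1].reshape(-1,3); t=t[t[:,2]>5]; print(nm,np.nanmin(t,0).round(),np.nanmedian(t,0).round(),np.nanmax(t,0).round())
E
```

```text
scene 1982 ((481.4479064941406, -109.7524185180664), (121.59083557128906, 174.03875732421875), 7.190299034118652) [58.93159109 63.15362101 65.88358775 70.58023946 77.79947852]
jar [501. 157.  83.] [513. 168.  86.] [525. 178.  89.]
mug [ 437. -499.    5.] [ 504. -449.   73.] [ 573. -406.  118.]
spoon [422.  83.   5.] [460.  96.   8.] [517. 112.  12.]
stoveguard [ 566. -573.    5.] [ 668. -323.  112.] [ 754. -140.  265.]
side 1301 ((495.1112976074219, -76.6134033203125), (253.9952392578125, 151.16175842285156), 70.80590057373047) [55.35512221 60.87603572 63.975158   68.6778344  75.58816755]
mug [ 468. -498.   28.] [ 517. -435.   82.] [ 560. -409.  105.]
jar [496. 142.  62.] [510. 152.  80.] [526. 182.  86.]
```

Request:
{"api": "step_arm", "payload": {
  "commands": [4.4, -4.3, 0, 0, 0, 0.01, 0, 8.8, -8.6, 0, 0, 0, 0.02, 0, 12.0, -11.7, 0, 0, 0, 0.03, 0, 15.2, -14.8, 0, 0, 0, 0.04, 0, 18.4, -17.9, 0, 0, 0, 0.05, 0, 21.6, -21.0, 0, 0, 0, 0.06, 0, 24.8, -24.1, 0, 0, 0, 0.07, 0, 28.0, -27.2, 0, 0, 0, 0.08, 0, 31.2, -30.3, 0, 0, 0, 0.09, 0, 34.4, -33.4, 0, 0, 0, 0.1, 0]
}}

```text
clock: 1.1
eef_pos: [409.3, -224.3, 231.2]
tool_rot: [-3.142, 0.0, 0.137]
force: [1.3, -0.6, 0.1]
width: -0.1
gripper_force: 0.0
```

Request:
{"api": "step_arm", "payload": {
  "commands": [3, -3.5, 0, 0, 0, 0.0, 0, 6, -7, 0, 0, 0, 0.01, 0, 8.7, -10.3, 0, 0, 0, 0.012, 0, 8.7, -10.3, 0, 0, 0, 0.012, 0, 8.7, -10.3, 0, 0, 0, 0.012, 0]
}}

```text
clock: 1.6
eef_pos: [480.8, -111.1, 230.9]
tool_rot: [-3.141, 0.001, 0.129]
force: [0.0, -0.4, -0.4]
width: -0.3
gripper_force: 0.0
```

```bash
python3 - <<'E'
from h import *
s=ctrl.read_state(); print(s["eef_pos"],s["tool_rot"],s["force"])
d=ctrl.get_image("wrist"); P=pts(d); np.savez("w1.npz",P=P,im=d["image"]); cv2.imwrite("pics/w1.png",d["image"][...,::-1])
T=np.linalg.inv(d["world_to_cam"]); print(T[:3].round(2))
E
```

```text
[ 480.831592   -111.06350271  230.94355477] [-3.14138772e+00  9.44999838e-04  1.28752646e-01] [ 0.01057428 -0.4380082  -0.41649716]
[[ 1.3000e-01 -9.4000e-01 -3.2000e-01  5.6475e+02]
 [-9.9000e-01 -1.2000e-01 -4.0000e-02 -9.9770e+01]
 [-0.0000e+00  3.3000e-01 -9.5000e-01  3.7353e+02]]
```

View pics/w1.png

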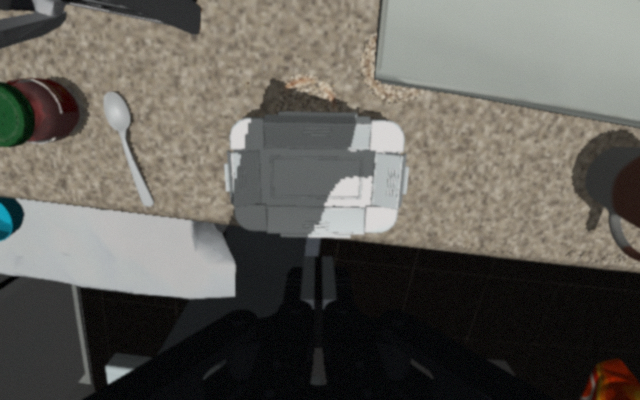

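The wrist view shows the lid square to the image, spanning about (228..407, 113..238), with its deck near (317,177) and lips on all four sides. The fingertips are at (318,255). Next I'll measure it in 3D.

```bash
python3 - <<'E'
from h import *
q=np.load("w1.npz"); P=q["P"]
p=P[105:245,220:415].reshape(-1,3); s=p[(p[:,2]>57)&(p[:,2]<90)]
print(len(s),cv2.minAreaRect(s[:,:2].astype(np.float32)),np.percentile(s[:,2],[1,50,99]))
# corners (rigid, ~66) patches & deck
def f(n,u,v,w=4): print(n,np.nanmedian(P[v-w:v+w+1,u-w:u+w+1].reshape(-1,3),0).round(1))
for n,u,v in(("cBL",243,130),("cBR",391,133),("cFL",244,218),("cFR",388,220),("deck",305,178)): f(n,u,v)
# per-side edges in rotated frame
for yaw in(0.115,0.125,0.135):
  R=np.array([[np.cos(yaw),np.sin(yaw)],[-np.sin(yaw),np.cos(yaw)]]); t=s[:,:2]@R.T
  lo,hi=np.percentile(t,[.5,99.5],axis=0); c=(lo+hi)/2; print(yaw,(hi-lo).round(1),(c@R).round(1))
yaw=.125;c=c@np.eye(2)
R=np.array([[np.cos(yaw),np.sin(yaw)],[-np.sin(yaw),np.cos(yaw)]]); b=(s[:,:2]-[481,-110])@R.T
for n,a,g in(("back",0,1),("front",0,-1),("left",1,1),("right",1,-1)):
  o=b[:,a]*g; k=(abs(b[:,1-a])<20)
  base=29 if a==0 else 54
  for d in(3,8,13,18,22,26,30):
    m=k&(abs(o-base-d)<1.5); print(n,d,m.sum(),np.median(s[m,2]).round(1) if m.any() else None)
E
```

```text
20238 ((483.81805419921875, -108.29708862304688), (120.8110580444336, 170.6767120361328), 6.111013889312744) [61.21499458 66.2877437  77.22513803]
cBL [520.1 -37.7  66.3]
cBR [ 534.3 -169.7   66.2]
cFL [435.3 -43.6  66. ]
cFR [ 451.2 -183.1   66. ]
deck [482.1 -97.9  62.4]
0.115 [117.8 164.2] [ 484.2 -108.2]
0.125 [117.9 164.1] [ 484.4 -108.2]
0.135 [117.8 164.1] [ 484.3 -108.3]
back 3 110 65.7
back 8 136 68.1
back 13 135 70.3
back 18 141 72.7
back 22 168 74.5
back 26 182 74.5
back 30 182 66.7
front 3 150 68.8
front 8 156 71.2
front 13 156 73.5
front 18 137 75.4
front 22 0 None
front 26 119 65.3
front 30 3 64.4
left 3 146 67.1
left 8 144 69.9
left 13 150 72.7
left 18 156 75.6
left 22 138 77.3
left 26 76 72.5
left 30 100 67.6
right 3 148 68.5
right 8 152 71.1
right 13 152 74.0
right 18 157 76.5
right 22 73 74.3
right 26 88 67.1
right 30 40 67.4
```

```bash
python3 - <<'E'
from h import *
for n in("scene","side"):
    p=np.load(n+".npz")["P"].reshape(-1,3)
    for y0 in range(-280,60,40):
        m=(p[:,1]>y0)&(p[:,1]<y0+40)&(p[:,0]>300)
        print(n,y0,[(np.nanmin(p[m&(p[:,2]>z)&(p[:,2]<z+150),0],initial=9999).round()) for z in(90,240,390)])
E
```

```text
scene -280 [np.float64(568.0), np.float64(651.0), np.float64(652.0)]
scene -240 [np.float64(569.0), np.float64(653.0), np.float64(652.0)]
scene -200 [np.float64(570.0), np.float64(651.0), np.float64(653.0)]
scene -160 [np.float64(570.0), np.float64(653.0), np.float64(653.0)]
scene -120 [np.float64(728.0), np.float64(727.0), np.float64(949.0)]
scene -80 [np.float64(726.0), np.float64(727.0), np.float64(949.0)]
scene -40 [np.float64(9999.0), np.float64(727.0), np.float64(769.0)]
scene 0 [np.float64(593.0), np.float64(595.0), np.float64(662.0)]
scene 40 [np.float64(580.0), np.float64(600.0), np.float64(649.0)]
side -280 [np.float64(571.0), np.float64(656.0), np.float64(656.0)]
side -240 [np.float64(571.0), np.float64(655.0), np.float64(656.0)]
side -200 [np.float64(572.0), np.float64(655.0), np.float64(656.0)]
side -160 [np.float64(573.0), np.float64(656.0), np.float64(655.0)]
side -120 [np.float64(9999.0), np.float64(9999.0), np.float64(9999.0)]
side -80 [np.float64(9999.0), np.float64(9999.0), np.float64(9999.0)]
side -40 [np.float64(9999.0), np.float64(9999.0), np.float64(9999.0)]
side 0 [np.float64(596.0), np.float64(596.0), np.float64(654.0)]
side 40 [np.float64(582.0), np.float64(602.0), np.float64(653.0)]
```

Request:
{"api": "step_arm", "payload": {
  "commands": [2.5, -0.1, 4, 0, 0, 0.01, 0, 5.1, -0.2, 8, 0, 0, 0.01, 0, 5.1, -0.2, 11, 0, 0, 0.01, 0, 5.1, -0.2, 14, 0, 0, 0.01, 0, 5.1, -0.2, 14.5, 0, 0, 0.01, 0]
}}

```text
clock: 2.15
eef_pos: [527.8, -105.2, 83.2]
tool_rot: [-3.141, 0.007, 0.113]
force: [-0.4, 0.4, -0.1]
width: -0.3
gripper_force: 0.0
```

Request:
{"api": "step_arm", "payload": {
  "commands": [0.3, 0, 0, 0, 0, 0, 0, 0.3, 0, 0.5, 0, 0, 0, 0, 0.3, 0, 1.0, 0, 0, 0, 0, 0.3, 0, 1.4, 0, 0, 0, 0, 0.3, 0, 1.6, 0, 0, 0, 0]
}}

```text
clock: 2.65
eef_pos: [535.8, -103.7, 71.7]
tool_rot: [3.141, -0.004, 0.116]
force: [0.3, 0.2, 8.6]
width: 0.2
gripper_force: 4.7
```

```bash
python3 - <<'E'
from h import *
p=np.load("scene.npz")["P"].reshape(-1,3)
m=(p[:,1]>-300)&(p[:,1]<-120)
for x in range(560,660,15):
    k=m&(p[:,0]>x)&(p[:,0]<x+15); print(x,np.nanpercentile(p[k,2],[50,99,100]).round())
E
```

```text
560 [119. 127. 128.]
575 [  0. 124. 125.]
590 [  1. 115. 118.]
605 [  1. 107. 111.]
620 [  1. 100. 104.]
635 [ 1. 95. 98.]
650 [377. 530. 542.]
```

Request:
{"api": "step_arm", "payload": {
  "commands": [-0.4, 0, 0.2, 0, 0, 0, 0, -0.4, 0, 0.4, 0, 0, 0, 0, -0.4, 0, 0.5, 0, 0, 0, 0, -0.4, 0, 0.5, 0, 0, 0, 0]
}}

```text
clock: 3.05
eef_pos: [531.3, -103.9, 65.9]
tool_rot: [3.141, -0.002, 0.116]
force: [2.0, -0.3, 2.5]
width: -0.0
gripper_force: 1.8
```

Request:
{"api": "step_arm", "payload": {
  "commands": [0, 0, 0.1, 0, 0, 0, 0, 0, 0, 0.2, 0, 0, 0, 0, 0, 0, 0.2, 0, 0, 0, 0]
}}

```text
clock: 3.35
eef_pos: [531.4, -103.9, 65.1]
tool_rot: [3.141, -0.003, 0.116]
force: [-0.2, 0.5, 17.6]
width: -0.2
gripper_force: 8.6
```

Request:
{"api": "step_arm", "payload": {
  "commands": [0, 0, -2.5, 0, 0, 0, 0, 0, 0, -2.5, 0, 0, 0, 0, -3.5, 0, -2.5, 0, 0, 0, 0, -7, 0, -2.5, 0, 0, 0, 0, -9.4, -0.1, -2.5, 0, 0, 0, 0, -9.4, -0.1, -2.5, 0, 0, 0, 0, -9.4, -0.1, -2, 0, 0, 0, 0, -9.4, -0.1, -1.5, 0, 0, 0, 0, -9.4, -0.1, -1, 0, 0, 0, 0, -9.4, -0.1, -0.8, 0, 0, 0, 0]
}}

```text
clock: 4.35
eef_pos: [436.5, -113.7, 70.8]
tool_rot: [-3.141, 0.001, 0.116]
force: [-2.5, -0.2, 9.6]
width: 0.2
gripper_force: 4.7
```

Request:
{"api": "step_arm", "payload": {
  "commands": [0, 0, 0.2, 0, 0, 0, 0, 0, 0, 0.4, 0, 0, 0, 0, 0, 0, 0.6, 0, 0, 0, 0, 0, 0, 0.7, 0, 0, 0, 0, 0, 0, 0.7, 0, 0, 0, 0]
}}

```text
clock: 4.85
eef_pos: [436.2, -113.7, 65.1]
tool_rot: [-3.142, 0.001, 0.116]
force: [-4.9, -0.4, 18.8]
width: 0.2
gripper_force: 9.5
```

Request:
{"api": "step_arm", "payload": {
  "commands": [0, 0, -2.5, 0, 0, 0, 0, 0, 0, -2.8, 0, 0, 0, 0, 2, -3, -2.8, 0, 0, 0, 0, 4, -6, -2.8, 0, 0, 0, 0, 4.8, -7.2, -2.8, 0, 0, 0, 0, 4.8, -7.2, -2.5, 0, 0, 0, 0, 4.8, -7.2, -2, 0, 0, 0, 0, 4.8, -7.2, -1.5, 0, 0, 0, 0, 4.8, -7.2, -1, 0, 0, 0, 0, 4.8, -7.2, -0.8, 0, 0, 0, 0]
}}

```text
clock: 5.85
eef_pos: [475.4, -37.2, 72.0]
tool_rot: [-3.141, 0.001, 0.114]
force: [-2.0, 1.2, 9.5]
width: -0.2
gripper_force: 4.8
```

Request:
{"api": "step_arm", "payload": {
  "commands": [0, 0, 0.2, 0, 0, 0, 0, 0, 0, 0.4, 0, 0, 0, 0, 0, 0, 0.6, 0, 0, 0, 0, 0, 0, 0.7, 0, 0, 0, 0, 0, 0, 0.7, 0, 0, 0, 0]
}}

```text
clock: 6.35
eef_pos: [475.7, -36.9, 65.4]
tool_rot: [-3.141, 0.001, 0.115]
force: [-1.2, 1.9, 4.3]
width: 0.4
gripper_force: 2.3
```

Request:
{"api": "step_arm", "payload": {
  "commands": [0, 0, 0.1, 0, 0, 0, 0, 0, 0, 0.2, 0, 0, 0, 0, 0, 0, 0.2, 0, 0, 0, 0]
}}

```text
clock: 6.65
eef_pos: [475.8, -36.9, 64.9]
tool_rot: [3.142, -0.0, 0.115]
force: [-4.1, 2.1, 23.6]
width: 0.1
gripper_force: 11.8
```

Request:
{"api": "step_arm", "payload": {
  "commands": [0, 0, -2.5, 0, 0, 0, 0, 0, 0, -3, 0, 0, 0, 0, 0, 4, -3, 0, 0, 0, 0, 0, 8, -3, 0, 0, 0, 0, 0, 12, -3, 0, 0, 0, 0, 0.1, 14.4, -3, 0, 0, 0, 0, 0.1, 14.4, -2.7, 0, 0, 0, 0, 0.1, 14.4, -2.2, 0, 0, 0, 0, 0.1, 14.4, -1.6, 0, 0, 0, 0, 0.1, 14.4, -1.0, 0, 0, 0, 0]
}}

```text
clock: 7.65
eef_pos: [493.6, -178.3, 72.6]
tool_rot: [-3.141, 0.0, 0.118]
force: [0.0, -0.4, 5.7]
width: -0.1
gripper_force: 2.8
```

Request:
{"api": "step_arm", "payload": {
  "commands": [0, 0, 0.2, 0, 0, 0, 0, 0, 0, 0.4, 0, 0, 0, 0, 0, 0, 0.6, 0, 0, 0, 0, 0, 0, 0.8, 0, 0, 0, 0, 0, 0, 0.9, 0, 0, 0, 0, 0, 0, 0.9, 0, 0, 0, 0]
}}

```text
clock: 8.25
eef_pos: [493.9, -179.4, 65.2]
tool_rot: [3.141, -0.001, 0.116]
force: [-2.1, -1.5, 12.8]
width: 0.0
gripper_force: 6.5
```

Pressed; now I'll lift, back off over the box centre, and check.

Request:
{"api": "step_arm", "payload": {
  "commands": [0, 0, 0.1, 0, 0, 0, 0, 0, 0, 0.1, 0, 0, 0, 0, 0, 0, -4, 0, 0, 0, 0, -0.5, -2, -8, 0, 0, 0, 0, -1, -4, -12, 0, 0, 0, 0, -1.2, -7.2, -16, 0, 0, 0, 0, -1.2, -7.2, -17, 0, 0, 0, 0, -1.2, -7.2, -17, 0, 0, 0, 0]
}}

```text
clock: 9.05
eef_pos: [474.6, -108.5, 235.7]
tool_rot: [3.141, -0.004, 0.119]
force: [-0.2, -0.8, -0.1]
width: -0.1
gripper_force: 0.0
```

```bash
python3 - <<'E'
from h import *
d=ctrl.get_image("wrist"); P=pts(d); print(ctrl.read_state()["eef_pos"])
p=P.reshape(-1,3); s=p[(p[:,2]>57)&(p[:,2]<90)&(np.hypot(p[:,0]-484,p[:,1]+108)<110)]
r=cv2.minAreaRect(s[:,:2].astype(np.float32)); print(r,np.percentile(s[:,2],[1,50,99,99.9]))
yaw=.12; R=np.array([[np.cos(yaw),np.sin(yaw)],[-np.sin(yaw),np.cos(yaw)]]); b=(s[:,:2]-r[0])@R.T
for n,a,g in(("back",0,1),("front",0,-1),("left",1,1),("right",1,-1)):
  o=b[:,a]*g-(29 if a==0 else 54); k=(abs(b[:,1-a])<20)
  print(n,[np.median(s[k&(abs(o-t)<1.5),2]).round(1) for t in(3,8,13,18,22)])
E
```

```text
[ 473.58325738 -109.38863427  234.18252359]
((483.95501708984375, -108.13468933105469), (109.28153228759766, 159.26083374023438), 5.991236686706543) [61.08109666 65.52895913 67.73708975 68.32106558]
back [np.float64(65.9), np.float64(66.2), np.float64(66.0), np.float64(66.5), np.float64(66.6)]
front [np.float64(66.1), np.float64(66.1), np.float64(66.2), np.float64(66.3), np.float64(66.2)]
left [np.float64(66.1), np.float64(66.1), np.float64(66.2), np.float64(66.3), np.float64(66.2)]
right [np.float64(66.1), np.float64(66.1), np.float64(66.3), np.float64(66.4), np.float64(66.3)]
```

All four lips are flat at 66 mm and the box hasn't moved.

```bash
python3 -c "
from cell import ctrl
print(ctrl.finish_job())"
```

```text
the job is handed in; nothing more can be done
None
```

I pressed all four lips shut: a final camera check showed each flat at about 66 mm and the box still in place. I then handed the job in with the hand clear at about 9 s; the hand-in returned no verdict.

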